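# Hang the work lamp on the dough sheeter's lifting eye

### The job

Closing time, the dough sheeter is to be cleaned: hang the work lamp on the lifting eye at the side of the sheeter. Press the lamp's snap hook down over the eye's ring until the sprung gate gives way and snaps shut under the ring, gently, as the plastic hook cracks at 20 N, then let go so that the lamp hangs still and plumb, clear of the worktop. Leave everything else where it is.

Things in the scene. Friction and masses are not known exactly. Their poses are not given: they have to be found in the camera images.
- lamp: rechargeable work lamp (260 g, up to a third less or more) standing upright; round, 62 mm across, white lens, grey cap with its flat top 100 mm above the base, on it a black plastic snap hook up to 190 mm. Origin: centre of the underside; z up. The hook lies in the lamp's upright x-z plane; x points from its shank to its nose
- hook_crown (a point): top of the hook, lamp x 0, z 190 mm; axes as the lamp. The crown joins shank and nose: a solid block 35 mm long (x), 11 mm thick (y), z 163 to 190. Grip it from above, fingers closing along y, with the fingertips no lower than about z 169 mm: below it the eye's ring, 45 mm wide, must fit in
- nose_tip (a point): lower free end of the nose, lamp x 14.5, z 121.5 mm. Nose: upright 7 mm bar at x 11 to 18, up to the crown. Shank: upright 7 mm bar at x -17 to -10, from the cap to the crown. The mouth between them opens downwards. The ring's bar first comes in sideways between cap and nose tip (z 100 to 121.5 mm), then up through the mouth as the hook is pressed down
- gate (a joint): sprung gate closing the mouth: 5 mm steel pin, hinged at lamp x -8, z 127 mm in a knuckle of the shank (out to x -5.5, z 120 to 129), reaching 18 mm towards the nose. 0 rad: shut, level, no lower; up to 1.6 as it is pushed up and inwards. Opening takes 6 to 9 N. The eye's 10 mm bar passes only with its centre at lamp x 0 to 5 mm, best 3; else knuckle or nose strikes it
- hook_seat (a point): where the centre of the ring's bar lies when the lamp hangs: lamp x 0, y 0, z 158 mm, under the crown, which the bar strikes there; axes as the lamp. The gate has sprung shut under the bar once the bar's centre has come up to about lamp z 153 mm; pulled up again, the shut gate stops the bar at z 134
- sheeter: compact dough sheeter fixed on the worktop: aluminium cheeks, two white rollers, steel chutes; 320 mm deep, 430 mm wide, 290 mm high. Origin: at worktop level, on the outer face of the cheek that carries the lifting eye, straight below the eye. z up; y points into the machine, square to that cheek; x runs along the cheek
- eye_foot (a point): point on the cheek's face where the eye bolt enters, 205 mm above the worktop; axes as the sheeter, the eye stands out along -y. Rigid steel eye bolt, its ring lying level with its middle at this height: 45 mm outside, 25 mm inside, of round 10 mm bar
- eye_about (a point): 70 mm out from eye_foot: about where the outermost bar of the ring is, parallel to the cheek, the one to hang from. Not exact: the bolt is screwed in more or less far, so that the bar's centre really lies 52 to 87 mm out from the cheek; look, or feel for it with the shank (when the shank just touches the ring from outside, the bar's centre is at lamp x -5 mm)
- rolling_pin: wooden rolling pin, lying, 45 mm thick, 380 mm over its handles; origin under its middle
- scraper: dough scraper, steel blade 150 mm wide with a black round handle, lying; origin under its middle
- oil_bottle: green glass oil bottle, 64 mm across, 150 mm tall; origin under its middle
- squeeze_bottle: red squeeze bottle, 56 mm across, 170 mm tall; origin under its middle
- dredger: steel flour dredger, 68 mm across, 103 mm tall; origin under its middle
- bowl: steel bowl, 120 mm across, 50 mm tall; origin under its middle
- pizza_wheel: pizza wheel, lying, 210 mm long, 20 mm tall; origin under its middle
Things that resemble listed ones, but are neither listed nor needed, are in the scene too. What is shaped like the lamp but blue is not meant.

How it is judged:
By the outcome, as a careful person would: the job done as asked, in the order asked, and still so for the second after the job is handed in, with the robot touching nothing.
It also fails if it takes over 54 s, if anything falls off the work surface, if the arm or the gripper's body presses on something with over 40 N, if the wrist force passes 120 N, or if a joint passes its speed limit or range.

### The arm

A 6-joint arm with a two-finger parallel gripper is mounted at the origin on the work surface. World frame = base frame: x ahead of the robot, y to its left, z up, the work surface at z = 0. Lengths are in m, angles in degrees, forces in N, time in s.
With the tool pointing down it reaches from about 0.325 to 0.9 m from the base axis. Payload 6.1 kg.
Tool frame: the origin (TCP) lies between the finger pads; the fingertips stand 11 mm ahead of it and the grasp point (between the pads) lies 8 mm behind it (r.tip_extent is the distance from the TCP to the fingertips, in m); z points along the fingers, y is the line along which they close (so a half turn about z gives the same grasp; the last joint's range is limited). The gripper opens to 85 mm and grips with 20 to 120 N. Pads are 22 mm wide; open, the fingers measure 114 mm over their backs; the gripper's body (76 mm by 85 mm) begins 54 mm behind the grasp point. The pads swing forward as they close: fully open they stand 13 mm farther back than shut.
Start: joints at [-82.913, 12.628, 87.462, -0, 79.91, -7.225], TCP at [0.154, -0.606, 0.242] pointing down, gripper open.
Joint ranges: [-170.65, 170.65], [-52.31, 119.04], [5.05, 147.46], [-71.25, 251.25], [11.57, 151.72], [-153.62, 153.62]. Speed limits (degrees/s): [147.25, 147.25, 172.46, 180, 180, 180].

### API

Orientations are given as a 3x3 rotation matrix whose columns are the frame's x, y, z axes.
In Python, from rig import r, eoat, ik, viewer, finish_job gives the robot as it stands. Calls block until the motion is done:
- r.goto(position, orientation): joint-space move of the TCP to a pose.
- r.move_linear(position, frame=None, speed=0.15, f_stop=None): straight line of the TCP; frame=None keeps the orientation; speed is the mean speed in m/s. With f_stop (N) it stops when the force on the tool has changed by that much, and returns True; else False.
- r.movej(angles): joint-space move.
- eoat.let_go() and eoat.clamp(squeeze=None): open the fingers fully, or close them until they stop; squeeze is the grip in N (None keeps the last).
- r.sleep(seconds).
- ik(position, orientation): joint angles nearest the present ones, or None.
- r.get_obs(): the state.
- viewer.read_camera(name): name is "scene" or "side" or "wrist"; returns the picture (384x512x3 uint8, red, green, blue); there is no depth.
- viewer.calibration(name): a dict with "K" (3x3 intrinsics, pixels), "T" (4x4, takes a point from camera to world coordinates). Camera axes: x right, y up, looking along -z (the intrinsics and any distortion apply to the point x, -y, -z); pixel columns grow to the right and rows downward; lengths in m; the calibration is good to about 2 mm. A picture is of the moment at which its call begins: read the wrist's pose just before it. calibration takes no time and is no camera call; for the wrist camera it gives the pose at the moment of the call.
A pose or a line that the arm cannot do raises r.Unreachable and nothing moves.
- finish_job(): hands the job in, once; it reports no verdict.
The state is a dict: "clock": time; "qpos": joint angles; "qvel": joint speeds; "effort": joint torques, N m; "eef_pos": TCP position; "ee_rot": TCP orientation; "force": force on the tool from outside, world axes, zero at the start; "wrist_torque": the same for the moment, N m; "gripper_width": opening from 0.0 (shut) to 1.0 (fully open).
Only numpy, scipy, OpenCV 4.12 (cv2) and the standard library are available. Lean on these libraries where they do the work, as an engineer would, in place of code of your own. Each camera call takes 0.05 s, during which the arm holds its last target. There are 200 camera calls.

## Working session

There is one attempt and no reset: what is moved stays moved. The work goes in short steps, each a Python script; the robot and the scene stay as the last script left them, time stands still between calls to the robot, and variables do not carry over. Pictures are saved under pics/ and viewed, on a budget of 10 in all, crops included, one or two more only if the job needs it, and the job is handed in when it is done.

```bash
mkdir -p pics; ls; python3 - <<'E'
from rig import r,eoat,ik,viewer
import cv2,numpy as np
ims=[]
for n in["scene","side"]:
    im=viewer.read_camera(n);c=viewer.calibration(n);cv2.imwrite(f"pics/{n}_raw.png",im[...,::-1])
    print(n,c["K"].round(1).tolist(),c["T"].round(3).tolist(),[k for k in c]);ims.append(im)
for n,im in zip(["scene","side"],ims): cv2.imwrite(f"pics/{n}1.png",cv2.resize(im[...,::-1],(800,600),interpolation=cv2.INTER_CUBIC))
o=r.get_obs();print(o["clock"],o["force"],r.tip_extent)
E
```

```text
pics
scene [[491.3, 0.0, 259.2], [0.0, 491.3, 190.7], [0.0, 0.0, 1.0]] [[0.398, -0.606, 0.688, 1.357], [0.917, 0.247, -0.313, -0.443], [0.02, 0.756, 0.654, 0.965], [0.0, 0.0, 0.0, 1.0]] ['K', 'T']
side [[435.6, 0.0, 254.6], [0.0, 435.6, 191.6], [0.0, 0.0, 1.0]] [[-0.979, 0.099, -0.178, 0.339], [-0.203, -0.543, 0.815, 0.693], [-0.016, 0.834, 0.551, 0.669], [0.0, 0.0, 0.0, 1.0]] ['K', 'T']
0.1 [ 0.17870245 -1.03391678  0.48414317] 0.011
```

View pics/scene1.png

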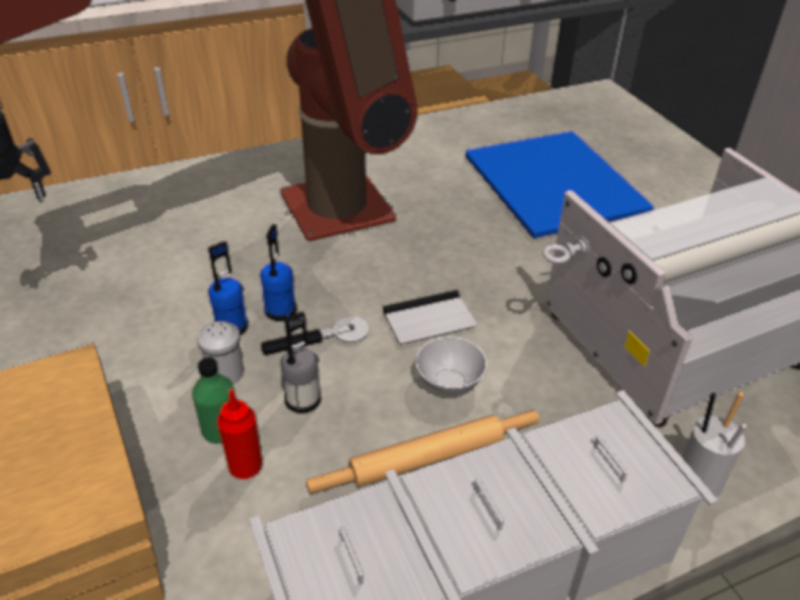

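View pics/side1.png

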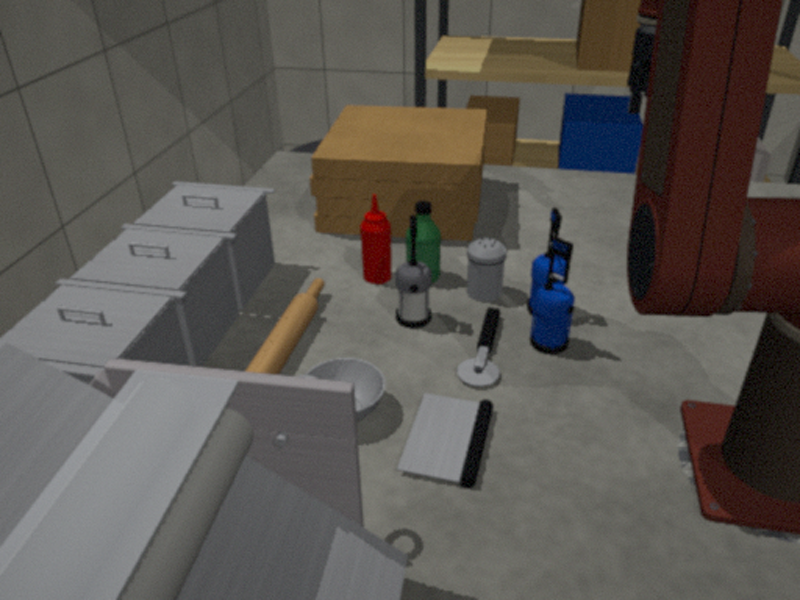

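The candidates in the scene view are the blue lamps at (228,300) and (278,285) and the lamp with white lens and grey cap at (300,375). The last one fits the description. The eye is at about (557,252). I'll confirm both in one enlarged montage.

```bash
cat > h.py <<'E'
import numpy as np,cv2
from rig import r,eoat,ik,viewer,finish_job
def ray(n,uv,c=None):
    c=c or viewer.calibration(n);K,T=np.array(c["K"]),np.array(c["T"])
    d=np.linalg.inv(K)@[uv[0],uv[1],1];d=T[:3,:3]@[d[0],-d[1],-d[2]];return T[:3,3],d/np.linalg.norm(d)
def onz(n,uv,z,c=None):
    o,d=ray(n,uv,c);return o+d*(z-o[2])/d[2]
def proj(n,p,c=None):
    c=c or viewer.calibration(n);K,T=np.array(c["K"]),np.array(c["T"])
    q=T[:3,:3].T@(np.array(p)-T[:3,3]);q=K@[q[0],-q[1],-q[2]];return q[:2]/q[2]
def cross(a,b):
    (o1,d1),(o2,d2)=a,b
    s=np.linalg.lstsq(np.c_[d1,-d2],o2-o1,rcond=None)[0];p,q=o1+s[0]*d1,o2+s[1]*d2
    return (p+q)/2,np.linalg.norm(p-q)
E
python3 - <<'E'
from h import *
P=[]
for n,x,y,w in[("scene",166,192,80),("scene",335,115,100),("side",232,130,64),("side",170,225,108)]:
    im=cv2.imread(f"pics/{n}_raw.png")[y:y+w*3//4,x:x+w];P.append(cv2.resize(im,(400,300),interpolation=cv2.INTER_CUBIC))
cv2.imwrite("pics/m1.png",np.vstack([np.hstack(P[:2]),np.hstack(P[2:])]))
k=1/1.5625
for n,uv,z in[("scene",(302,402),0),("side",(414,320),0),("scene",(557,252),.205),("side",(405,543),.205),("scene",(518,305),0),("side",(405,543),0),("scene",(550,302),.0),("scene",(660,420),0),("scene",(568,195),.29)]: print(n,uv,z,onz(n,np.array(uv)*k,z).round(3))
E
```

```text
scene (302, 402) 0 [ 0.519 -0.245  0.   ]
side (414, 320) 0 [ 0.515 -0.238  0.   ]
scene (557, 252) 0.205 [0.545 0.196 0.205]
side (405, 543) 0.205 [0.411 0.353 0.205]
scene (518, 305) 0 [ 0.442  0.21  -0.   ]
side (405, 543) 0 [0.443 0.203 0.   ]
scene (550, 302) 0.0 [0.457 0.272 0.   ]
scene (660, 420) 0 [0.779 0.284 0.   ]
scene (568, 195) 0.29 [0.514 0.222 0.29 ]
```

View pics/m1.png

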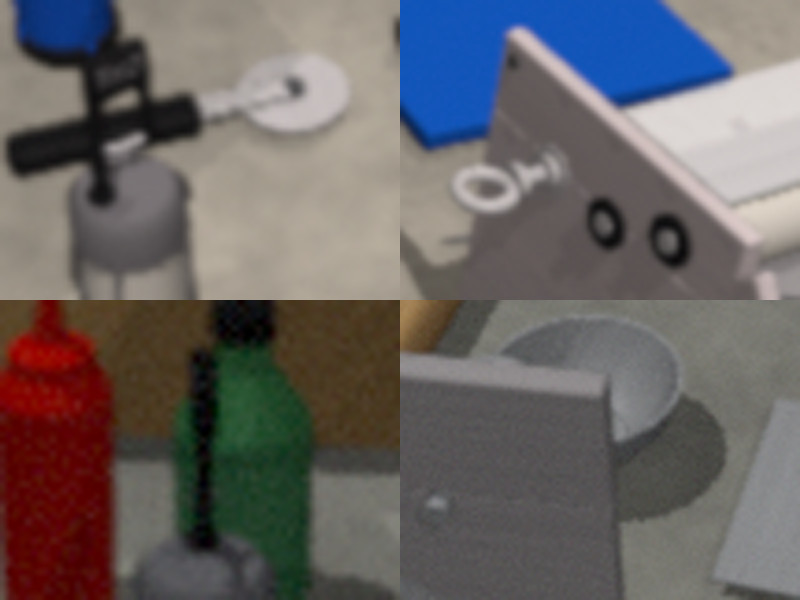

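The montage confirms the lamp. Its shank rises from the cap on the left at crop (100,195), and the nose is on the right at (150,125), so lamp x points roughly along world +y. The ring centre is at crop (487,188) and the foot at about (555,165). The side view shows the hook edge-on. Next I'll compute the estimates, then look at the eye and the lamp from near with the wrist camera.

```bash
python3 - <<'E'
from h import *
o=r.get_obs();c=viewer.calibration("wrist");T=np.array(c["T"]);R=np.array(o["ee_rot"])
print("R",R.round(3).tolist());print("cam in tool",(R.T@(T[:3,3]-o["eef_pos"])).round(3),"look",(R.T@-T[:3,2]).round(3),"up",(R.T@T[:3,1]).round(3),"K",c["K"][0],c["K"][1])
S=lambda u,v:(166+u/5,192+v/5)
for t,p,z in[("crownL",(90,47),.19),("crownR",(145,40),.19),("shankfoot",(102,195),.1),("crown bottomR",(146,80),.163)]: print(t,onz("scene",S(*p),z).round(4))
E_=lambda u,v:(335+u/4,115+v/4)
for t,p in[("ringL",(52,188)),("ringR",(118,188)),("ring c",(86,188)),("foot",(157,165))]: print(t,onz("scene",E_(*p),.205).round(4))
k=1/1.5625
for uv in[(219,250),(273,235)]: print("blue crown",onz("scene",np.array(uv)*k,.19).round(3))
print("red",onz("scene",np.array((243,470))*k,0).round(3),"side crown",onz("side",(232+203/6.25,130+52/6.25),.19).round(4),onz("side",(232+200/6.25,130+240/6.25),.1).round(4))
E
```

```text
R [[0.969, 0.247, -0.0], [0.247, -0.969, 0.002], [0.0, -0.002, -1.0]]
cam in tool [ 0.07   0.001 -0.132] look [-0.276 -0.     0.961] up [ 0.961 -0.     0.276] K [324.82299424   0.         256.91055078] [  0.         324.82299424 194.07068937]
crownL [ 0.5101 -0.2511  0.19  ]
crownR [ 0.5151 -0.2258  0.19  ]
shankfoot [ 0.5178 -0.2548  0.1   ]
crown bottomR [ 0.5133 -0.2266  0.163 ]
ringL [0.5399 0.1746 0.205 ]
ringR [0.5558 0.2139 0.205 ]
ring c [0.5481 0.1948 0.205 ]
foot [0.5444 0.251  0.205 ]
blue crown [ 0.315 -0.309  0.19 ]
blue crown [ 0.307 -0.215  0.19 ]
red [ 0.615 -0.369  0.   ] side crown [ 0.518  -0.2503  0.19  ] [ 0.521  -0.2581  0.1   ]
```

```bash
cat >> h.py <<'E'
def rot(phi):  # tool down, tool x = minus lamp x; lamp x at heading phi deg
    a=np.deg2rad(phi);lx=np.array([np.cos(a),np.sin(a),0]);z=np.array([0,0,-1.]);return np.c_[-lx,np.cross(z,-lx),z]
def snap(tag):
    c=viewer.calibration("wrist");im=viewer.read_camera("wrist");cv2.imwrite(f"pics/{tag}_raw.png",im[...,::-1]);np.savez(f"pics/{tag}.npz",K=c["K"],T=c["T"]);return im
def load(tag):
    d=np.load(f"pics/{tag}.npz");return cv2.imread(f"pics/{tag}_raw.png"),{"K":d["K"],"T":d["T"]}
E
python3 - <<'E'
from h import *
r.goto([.547,.15,.42],rot(90));r.sleep(.2);a=snap("eye");print(r.get_obs()["clock"],r.get_obs()["qpos"])
r.goto([.515,-.24,.28],rot(90));r.sleep(.2);b=snap("lamp");print(r.get_obs()["clock"],r.get_obs()["qpos"])
v=np.hstack([a[:,56:456],b[:,56:456]])[...,::-1];cv2.imwrite("pics/w1.png",v)
E
```

```text
Traceback (most recent call last):
rig.Unreachable: the arm cannot take that pose within its joint ranges
```

```bash
python3 - <<'E'
from h import *
for n,p in[("eyehi",[.547,.15,.42]),("eye",[.547,.15,.34]),("hang",[.547,.175,.23]),("hangup",[.547,.13,.30]),("lamp",[.515,-.24,.28])]:
    for ph in(90,-90,60,120):
        q=ik(p,rot(ph));print(n,ph,None if q is None else np.round(q,0))
E
```

```text
eyehi 90 None
eyehi -90 [ 7.  2. 81. -0. 98.  7.]
eyehi 60 [   7.    2.   81.   -0.   98. -143.]
eyehi 120 None
eye 90 None
eye -90 [ 7.  2. 89. -0. 89.  7.]
eye 60 [   7.    2.   89.   -0.   89. -143.]
eye 120 None
hang 90 None
hang -90 [10.  6. 96. -0. 78. 10.]
hang 60 [  10.    6.   96.   -0.   78. -140.]
hang 120 None
hangup 90 None
hangup -90 [ 5.  2. 93. -0. 85.  5.]
hangup 60 [   5.    2.   93.   -0.   85. -145.]
hangup 120 None
lamp 90 [-33.   4.  93.  -0.  83. 147.]
lamp -90 [-33.   4.  93.  -0.  83. -33.]
lamp 60 None
lamp 120 [-33.   4.  93.  -0.  83. 117.]
```

```bash
sed -i 's/tool x = minus lamp x/tool x = lamp x/; s/return np.c_\[-lx,np.cross(z,-lx),z\]/return np.c_[lx,np.cross(z,lx),z]/' h.py
python3 - <<'E'
from h import *
r.goto([.547,.15,.40],rot(90));r.sleep(.2);a=snap("eye");print(r.get_obs()["clock"],r.get_obs()["qpos"])
r.goto([.515,-.24,.28],rot(90));r.sleep(.2);b=snap("lamp");print(r.get_obs()["clock"],r.get_obs()["qpos"])
v=np.hstack([a[:,56:456],b[:,56:456]])[...,::-1];cv2.imwrite("pics/w1.png",v)
E
```

```text
3.3833 [ 7.33262805e+00  1.61148377e+00  8.28954693e+01 -1.81624544e-03
  9.55024801e+01  7.36866241e+00]
5.15 [-3.28501947e+01  3.53873669e+00  9.34520397e+01  4.28000911e-03
  8.29766373e+01 -3.29319514e+01]
```

View pics/w1.png

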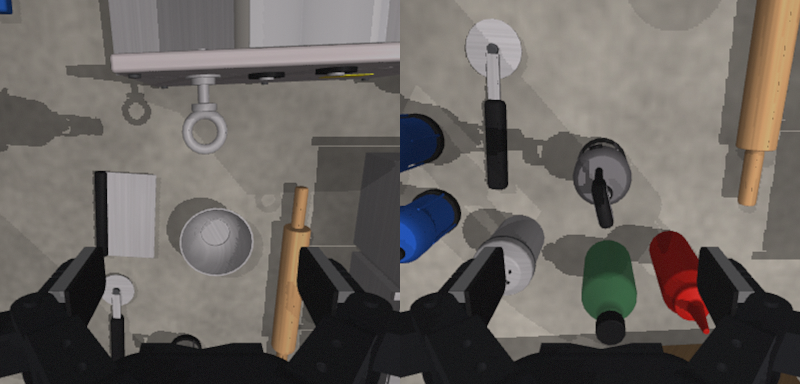

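Left half: the ring is centred at montage (205,131), with the bolt running up to the cheek at about (205,78). Right half: the lamp's black hook runs from (597,180) to (607,225). I'll enlarge both once to get the crown and ring points.

```bash
python3 - <<'E'
from h import *
P=[]
for t,x,y in[("eye",220,50),("lamp",220,135)]:
    im,c=load(t);P.append(cv2.resize(im[y:y+110,x:x+80],(400,550),interpolation=cv2.INTER_CUBIC))
cv2.imwrite("pics/w2.png",np.hstack(P))
im,c=load("lamp");g=im.max(2);m=(g<50).astype(np.uint8);m[:135]=0;m[240:]=0;m[:,:225]=0;m[:,290:]=0
n,l,s,_=cv2.connectedComponentsWithStats(m);print(s[1:])
im,c=load("eye")
for z in(.205,.29):print(z,[onz("eye",p,z,c).round(4).tolist() for p in[(168,72),(440,57),(261,131),(261,75)]])
E
```

```text
[[235 138  46  20 251]
 [231 159   6  11  18]
 [281 158   1   1   1]
 [247 168  22  60 759]
 [230 173   1   2   2]
 [230 178   1   1   1]
 [230 180   2   6   6]
 [232 187   1   2   2]
 [263 186   5  13  23]
 [233 190   2   2   2]]
0.205 [[0.4631, 0.2451, 0.205], [0.7179, 0.258, 0.205], [0.5511, 0.1901, 0.205], [0.551, 0.2424, 0.205]]
0.29 [[0.4851, 0.2383, 0.29], [0.6735, 0.2478, 0.29], [0.5502, 0.1976, 0.29], [0.5501, 0.2362, 0.29]]
```

View pics/w2.png

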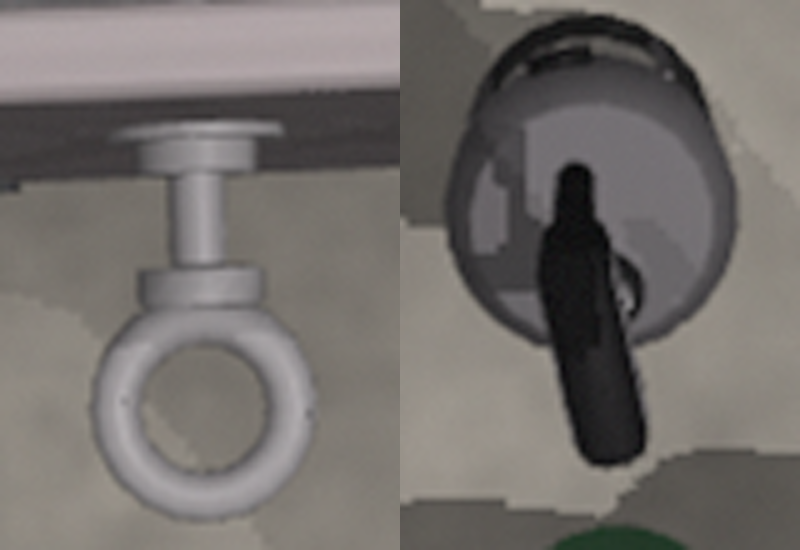

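```bash
python3 - <<'E'
from h import *
im,c=load("lamp")
a=onz("",(262.4,227.4),.19,c);b=onz("",(254.4,180),.19,c);d=b-a
print(a.round(4),b.round(4),"len",np.linalg.norm(d),"heading",np.degrees(np.arctan2(d[1],d[0])),"mid",((a+b)/2).round(4))
for nm,p,z in[("shank foot",(220+46,135+56),.1),("cap L",(220+9,135+40),.09),("capR",(220+67,135+40),.09)]:print(nm,onz("",p,z,c).round(4))
# axis-line direction from mask, rows of crown
m=(im.max(2)<45)
ys=np.arange(188,222);cx=[];w=[]
for y in ys:
    x=np.where(m[y,245:275])[0]+245;cx.append(x.mean());w.append(len(x))
print(np.round(cx,1)[::4],w[::4])
p=np.polyfit(ys,cx,1);a=onz("",(np.polyval(p,225),225),.19,c);b=onz("",(np.polyval(p,185),185),.19,c);d=b-a
print("heading fit",np.degrees(np.arctan2(d[1],d[0])),((a+b)/2).round(4))
im,c=load("eye")
print("bar",onz("",(261,150),.205,c).round(4),"ringc",onz("",(261,132),.205,c).round(4))
a,b=[onz("",q,.24,c) for q in[(220,70),(300,68)]];print("edge heading",np.degrees(np.arctan2(*(b-a)[[1,0]])))
E
```

```text
[ 0.5198 -0.2591  0.19  ] [ 0.5139 -0.2234  0.19  ] len 0.03617389286848259 heading 99.30214109974426 mid [ 0.5169 -0.2412  0.19  ]
shank foot [ 0.5248 -0.2563  0.1   ]
cap L [ 0.4874 -0.2422  0.09  ]
capR [ 0.5462 -0.2421  0.09  ]
[256.4 255.8 256.3 256.5 257.5 258.5 259.5 260.5 261.5] [17, 16, 15, 14, 14, 13, 14, 14, 14]
heading fit 100.30803386024486 [ 0.5166 -0.2421  0.19  ]
bar [0.5512 0.1713 0.205 ] ringc [0.5511 0.1892 0.205 ]
edge heading 1.2898042383784993
```

The crown measures 36 mm against 35 mm given, and its centre agrees with the cap centre, so I'll grasp at heading 101°.

```bash
python3 - <<'E'
from h import *
r.goto([.517,-.2415,.25],rot(101));r.move_linear([.517,-.2415,.182],speed=.08,f_stop=5)
o=r.get_obs();print(o["clock"],o["eef_pos"],o["force"])
eoat.clamp(40);o=r.get_obs();print(o["clock"],o["gripper_width"]*85,o["eef_pos"],o["force"])
r.move_linear([.517,-.2415,.29],speed=.1);r.sleep(.3);o=r.get_obs();print(o["clock"],o["gripper_width"]*85,o["eef_pos"],o["force"],o["wrist_torque"])
r.goto([.551,.09,.29],rot(91.3));r.sleep(.3)
a=snap("carry");o=r.get_obs();print(o["clock"],o["eef_pos"],o["force"])
b=viewer.read_camera("scene");cv2.imwrite("pics/carry_scene.png",b[...,::-1])
A=cv2.resize(a[60:360,120:400],(400,429));B=cv2.resize(b[90:240,260:400],(400,429))
cv2.imwrite("pics/c1.png",np.hstack([A,B])[...,::-1])
E
```

```text
6.45 [ 0.51739493 -0.24176193  0.18262265] [0.94466455 0.18282164 0.96973884]
7.1167 10.290610072968615 [ 0.51707421 -0.24165063  0.18215185] [ 0.39658037 -0.96992644  1.14574383]
8.65 10.328128409422174 [ 0.51688699 -0.24144161  0.28958308] [ 0.44400442  0.2554522  -2.75694   ] [ 0.01058693 -0.01877161  0.05059665]
10.2583 [0.55113076 0.08928967 0.28997911] [ 0.17752203 -0.64291007 -4.0874171 ]
```

View pics/c1.png

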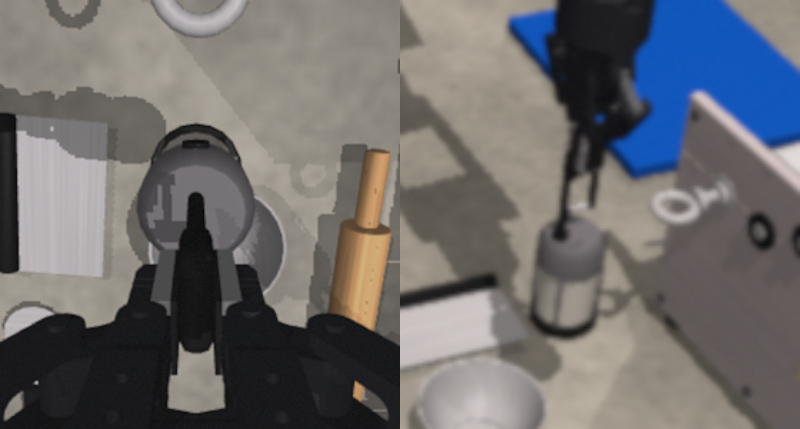

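The lamp is held plumb, hook edge-on in the wrist view at (195,260), with the ring ahead at (200,10). Next I'll lower it to ring height and feel for the bar with the shank.

```bash
python3 - <<'E'
from h import *
R=rot(91.3);z=.182+.205-.1105
r.move_linear([.551,.10,z],frame=R,speed=.06);r.move_linear([.551,.155,z],speed=.05)
r.sleep(.3);f0=r.get_obs()["force"]
h=r.move_linear([.551,.195,z],speed=.012,f_stop=2.5)
o=r.get_obs();print(h,o["clock"],o["eef_pos"],f0,o["force"]);r.sleep(.2);o=r.get_obs();print(o["eef_pos"],o["force"],o["wrist_torque"])
a=snap("touch");b=viewer.read_camera("scene");s=viewer.read_camera("side")
A=cv2.resize(a[60:360,120:400],(400,429));B=cv2.resize(b[110:215,300:398],(400,429),interpolation=cv2.INTER_CUBIC)
cv2.imwrite("pics/t1.png",np.hstack([A,B])[...,::-1])
E
```

```text
True 14.35 [0.55047881 0.18082839 0.27525908] [ 0.42950072 -0.16531055 -2.69766127] [ 0.71126493 -1.13702788 -3.47999251]
[0.54965946 0.18082082 0.27380384] [ 0.36635879 -0.20082849 -3.32222402] [-0.10017223 -0.04749381  0.03367545]
```

View pics/t1.png

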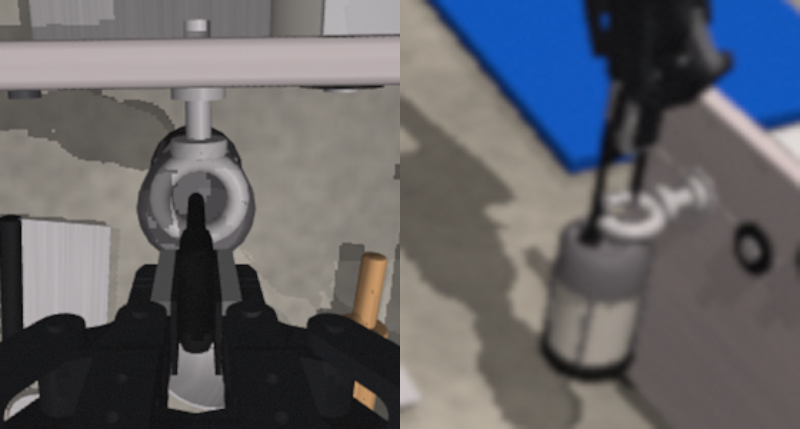

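The nose is now over the ring's hole and the hook plane passes through the ring's middle. The contact reading is ambiguous because the force dropped back, so I'll probe once more.

```bash
python3 - <<'E'
from h import *
R=rot(91.3);z=.2765
def st(n=8):
    A=[]
    for _ in range(n): r.sleep(.03);o=r.get_obs();A.append(np.r_[o["eef_pos"],o["force"],o["wrist_torque"]])
    A=np.array(A);print("%.1f"%o["clock"],A.mean(0).round(4),A.std(0).round(4)[3:6])
st()
r.move_linear([.551,.175,z],frame=R,speed=.03);r.sleep(.2);st()
h=r.move_linear([.551,.196,z],speed=.012,f_stop=3.5);print(h,r.get_obs()["eef_pos"],r.get_obs()["force"]);st()
E
```

```text
15.0 [ 0.5498  0.1808  0.274  -0.2086 -0.4879 -3.778  -0.1019  0.0321 -0.0081] [0.4703 0.3041 0.5305]
15.8 [ 0.551   0.1751  0.2765 -0.0104  0.2063 -3.3903  0.0042 -0.0169  0.0118] [0.4838 0.343  0.5991]
True [0.55056752 0.18098784 0.27531031] [ 0.36837262 -1.79867178 -2.91079942]
16.9 [ 0.5499  0.181   0.2741  0.0953 -1.2018 -3.0442 -0.2392 -0.0348 -0.0105] [0.4189 0.546  0.4494]
```

The contact repeats at TCP y = 0.181, so the bar centre is at y ≈ 0.176, which agrees with the views (0.171 to 0.177). I'll back off to bar x = 3 mm and press.

```bash
python3 - <<'E'
from h import *
R=rot(91.3)
def st(n=6):
    A=[]
    for _ in range(n): r.sleep(.02);o=r.get_obs();A.append(np.r_[o["eef_pos"],o["force"],o["wrist_torque"]])
    A=np.array(A).mean(0);print("%.1f"%o["clock"],A.round(4));return A
r.move_linear([.551,.1728,.2765],frame=R,speed=.03);r.sleep(.2);f0=st()[5]
for lz in(.118,.122,.127,.132,.140,.147,.152):
    h=r.move_linear([.551,.1728,.387-lz],frame=R,speed=.025,f_stop=13);print(lz,h,end=" ");A=st(4)
    if h:break
E
```

```text
17.6 [ 0.551   0.1729  0.2765 -0.1136  0.1294 -3.0388  0.0143  0.0175 -0.0119]
0.118 False 18.1 [ 5.5090e-01  1.7280e-01  2.6890e-01 -2.2020e-01 -3.9200e-01 -3.6012e+00
  2.2100e-02 -3.5000e-03 -1.2300e-02]
0.122 False 18.5 [ 0.5515  0.1728  0.2661 -0.6933 -0.7309  3.1082 -0.1359  0.0775 -0.0139]
0.127 False 18.9 [ 0.5518  0.1723  0.2609  1.4704 -3.3111  4.8251 -0.698  -0.3066  0.    ]
0.132 False 19.3 [ 0.5514  0.1714  0.2547  1.9867 -5.7186  2.0817 -1.3083 -0.5067  0.016 ]
0.14 False 19.9 [ 0.5498  0.172   0.2448  0.4011 -6.27   -2.0416 -1.1594 -0.1167  0.0143]
0.147 False 20.4 [ 0.5502  0.1735  0.2389  0.1825  0.4621 -3.0291 -0.0101 -0.0086  0.0037]
0.152 False 20.8 [ 5.5090e-01  1.7290e-01  2.3490e-01 -3.9460e-01  5.0850e-01 -3.3673e+00
 -5.0000e-04 -9.2000e-03 -9.2000e-03]
```

The gate gave way at a change of about 8 N and the force is back to the weight alone. Next I'll centre the bar and creep down until it touches the seat.

```bash
python3 - <<'E'
from h import *
R=rot(91.3)
def st(n=6):
    A=[]
    for _ in range(n): r.sleep(.02);o=r.get_obs();A.append(np.r_[o["eef_pos"],o["force"],o["wrist_torque"]])
    A=np.array(A).mean(0);print("%.1f"%o["clock"],A.round(3));return A
r.move_linear([.551,.1752,.387-.154],frame=R,speed=.02);r.sleep(.15);f0=st(10)[5]
for lz in np.arange(.155,.1616,.0006):
    r.move_linear([.551,.1752,.387-lz],frame=R,speed=.006);print(round(lz,4),end=" ");A=st()
    if A[5]-f0>2.5:break
a=snap("seat");b=viewer.read_camera("scene")
A=cv2.resize(a[60:360,120:400],(400,429));B=cv2.resize(b[110:215,300:398],(400,429),interpolation=cv2.INTER_CUBIC)
cv2.imwrite("pics/s1.png",np.hstack([A,B])[...,::-1])
E
```

```text
21.4 [ 5.510e-01  1.750e-01  2.330e-01  8.000e-02  1.250e-01 -3.428e+00
  1.500e-02  3.000e-03 -2.000e-03]
0.155 21.8 [ 0.551  0.175  0.232  0.194  0.13  -3.287  0.026  0.01  -0.014]
0.1556 22.2 [ 0.551  0.175  0.231  0.122  0.057 -3.111  0.017 -0.005 -0.011]
0.1562 22.5 [ 0.551  0.175  0.231  0.03  -0.147 -3.319  0.02   0.006  0.028]
0.1568 22.9 [ 0.551  0.175  0.23  -0.202  0.278 -3.598  0.009  0.019  0.022]
0.1574 23.2 [ 5.51e-01  1.75e-01  2.30e-01 -2.66e-01 -2.05e-01 -3.35e+00 -3.00e-03
  0.00e+00 -8.00e-03]
0.158 23.6 [ 0.551  0.175  0.229 -0.148 -0.494 -2.788  0.02  -0.022 -0.009]
0.1586 23.9 [ 0.551  0.175  0.229 -1.36  -0.408  1.351 -0.035  0.196 -0.018]
```

View pics/s1.png

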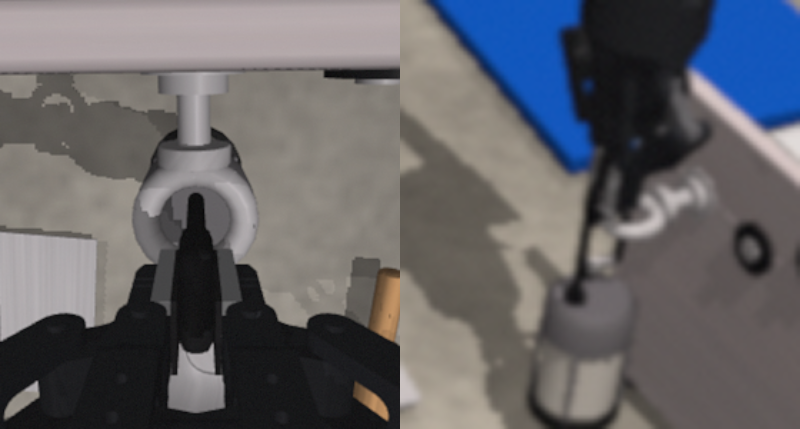

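It seated at lamp z of about 158.5 mm with about 4 N, ring under the crown and nose through the hole. Next I'll ease off slightly, release, retreat upward and check.

```bash
python3 - <<'E'
from h import *
R=rot(91.3)
r.move_linear([.551,.1752,.387-.1582],frame=R,speed=.006);r.sleep(.2);print(r.get_obs()["force"])
eoat.let_go();r.sleep(.2);o=r.get_obs();print(o["clock"],o["gripper_width"],o["force"])
r.move_linear([.551,.1752,.33],speed=.06);r.move_linear([.551,.15,.40],speed=.1);r.sleep(1.5)
a=snap("end");b=viewer.read_camera("scene");r.sleep(.5);b2=viewer.read_camera("scene");a2=snap("end2")
print("diff",np.abs(b.astype(int)-b2)[110:240,300:400].mean(),np.abs(a.astype(int)-a2).mean(),r.get_obs()["clock"])
A=cv2.resize(a2[20:200,170:350],(400,400),interpolation=cv2.INTER_CUBIC);B=cv2.resize(b2[130:230,310:410],(400,400),interpolation=cv2.INTER_CUBIC)
cv2.imwrite("pics/e1.png",np.hstack([A,B])[...,::-1])
E
```

```text
[ 0.34694716 -0.28488089  1.13398634]
25.3917 0.9965234946963645 [-0.45807098  0.25088464 -0.11686665]
diff 0.5294871794871795 1.0672420925564237 30.3167
```

View pics/e1.png

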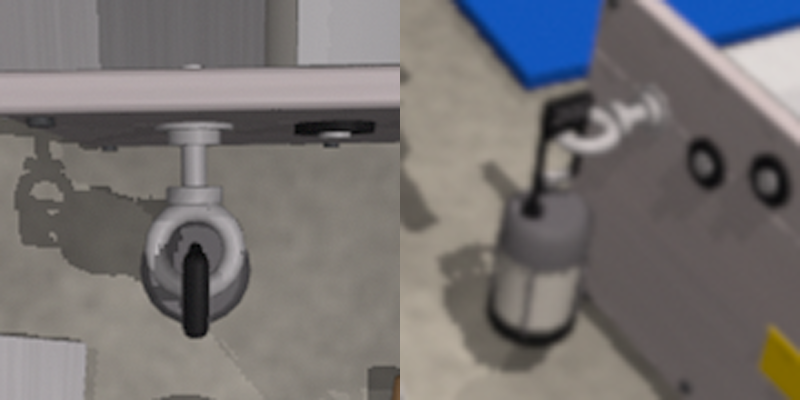

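It hangs. One numeric check for stillness and plumb, then I hand in.

```bash
python3 - <<'E'
from h import *
F=[]
for i in range(4): F.append(viewer.read_camera("scene").astype(float).mean(2));r.sleep(.35)
F=np.array(F);print("lamp std",F[:,150:220,330:356].std(0).mean(),"bg std",F[:,150:220,400:426].std(0).mean())
L=np.float32(F[0,150:222,325:362]);print([np.round(cv2.phaseCorrelate(L,np.float32(f[150:222,325:362]))[0],2).tolist() for f in F[1:]])
# plumb: expected bottom and cap pixels if hanging at bar (.551,.1758), base z .047
im,c=load("end2");g=cv2.imread("pics/end2_raw.png").max(2)
for nm,z in[("base",.047),("cap",.147),("crown",.237)]:print(nm,proj("",[.551,.1758,z],c).round(1),"scene",proj("scene",[.551,.1758,z]).round(1))
print(r.get_obs()["clock"])
E
```

```text
lamp std 0.3580083610110818 bg std 0.33084412842484395
[[-0.05, 0.04], [-0.0, -0.03], [0.02, -0.01]]
base [257.5 131.7] scene [342.5 209.9]
cap [257.5 139.4] scene [347.5 181.9]
crown [257.6 150.7] scene [352.5 154.2]
31.9167
```

Predicted plumb pixels are base (342,210), cap (347,182) and crown (352,154). Observed are about (343,212), (346,179) and (352,156), so it hangs plumb, and it is still (shift ≤ 0.05 px).

```bash
python3 -c "
from h import *
finish_job()"
```

```text
the job is handed in; nothing more can be done
```

The work lamp now hangs from the lifting eye, and I handed the job in at about 32 s of the 54 s allowed.

- **Grasp and approach:** I gripped the lamp by its crown with 40 N. I felt for the ring's bar with the shank and touched it twice at the same spot. That put the bar about 67 mm out from the cheek.
- **Pressing on:** I pressed the hook down with the bar 3 mm off the lamp's axis. The gate gave way at a change of about 8 N, plus about 6 N sideways as the bar passed through. Those forces come from pauses during the press, so brief peaks could have been higher. The 13 N limit I set was never reached.
- **Seating and release:** The bar touched the crown at lamp z of about 158.5 mm with about 4 N, well past the 153 mm where the gate shuts. Then I let go and moved the gripper clear above it.

**Last checks:**
- The lamp is still, with image shift of 0.05 px or less over about a second.
- It hangs plumb, matching the predicted pixels within about 3 px.
- Its base is about 47 mm above the worktop.

**Not confirmed or in disagreement:**
- I did not test the shut gate by pulling up or see it clearly. I judged it shut from the depth reached and from the force falling back to the lamp's weight.
- The wrist view put the bar about 4.5 mm away from where I felt it, so I used the felt position. The scene view agreed with it to about 1 mm.

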